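# Load a specimen box on the tray and hold it in the inspection housing

### The job

Seat the specimen box that has the grey-brown chip in it (the one nearest the robot) flat and square in the pocket of the loading tray on the bench and let go of it. Then lift the tray by its upright handle, pass it, pocket first and without forcing it, through the slot in the front of the inspection housing, and hold it level with the specimen box centred under the lens, not leaning on the housing. Finish while still holding the tray there, and leave the other things on the bench where they are.

Things in the scene. Friction and masses are not known exactly. Their poses are not given: they have to be found in the camera images.
- specimen_box: Loose clear closed specimen box with a grey-brown chip inside, 0.04 kg; solid sides 45 mm along its x and 62 mm along y (2 mm lips make 49 mm over all in x), 18 mm high. Origin under its centre, z up. Lies upright on the bench; grip it across the 45 mm. The lid does not open. The nearest to the robot; the other two are empty: one smaller and yellowish, one larger.
- tray: Loose metal tray, 0.28 kg, on the bench. Origin on the underside below its upright handle plate; x points to the pocket. Plate: 10 mm thick in x, 34 mm wide, top 62 mm above the underside, foot block 36 x 44 x 10 mm. A 44 mm wide, 8 mm high stem leads to the pocket part: 60 mm wide, x = 97.5 to 172.5 mm. Balances near the handle; gripped with 60 N across the 10 mm it stays level.
- handle_grip (a point): Point in the middle of the tray's handle plate, 45 mm above the tray's underside, 17 mm below its top: where to grip, fingers closing along the tray's x. Axes as the tray's.
- pocket (a point): Centre of the tray's pocket floor, 135 mm ahead of the handle, 3 mm above the underside. The pocket is 65 mm along the tray's x, 50 mm along y; its 5 mm wide rim rises 7 mm above the floor. The specimen box goes in with its long (y) side along the tray's x, either way round, and stands 11 mm proud of the rim. Axes as the tray's.
- housing: Fixed grey inspection housing with a pale frosted roof and a black lens barrel on it: 130 x 130 mm, roof 134 mm high, barrel top 166 mm. Origin at the centre of its underside; its slotted front wall faces its -x; z up. Closed on all sides but for the slot.
- slot (a point): Centre of the slot on the outer front face, 82.5 mm above the bench. Slot 64 mm wide, 25 mm high (70 to 95 mm above the bench), wall 5 mm thick. The tray is 60 mm wide and with the seated box 21 mm high: it passes with 2 mm all round when its underside is 72 mm above the bench. Axes as the housing's: +x leads inside.
- lens_point (a point): Point below the lens axis, 55 mm inside the front face, 75 mm above the bench: where the centre of the pocket floor belongs. The handle is then 80 mm in front of the front face. The lens barrel ends 17 mm above the seated box. Axes as the housing's.
- small_box: Bystander: smaller yellowish specimen box, 41 x 46 x 20 mm. Origin under its centre.
- vial: Bystander: upright capped vial, 22 mm across, 52 mm high. Origin under its centre.
- flange: Bystander: flat metal disc, 40 mm across, 6 mm high. Origin under its centre.
- marker: Bystander: black and white marker pen, 106 mm long, lying along its y. Origin under its centre.
- collar: Bystander: white collar ring, 39 mm across, 21 mm high. Origin under its centre.
Mind the look-alikes: they are no part of the job. What is shaped like the specimen_box but blue, orange or red is not meant.

How it is judged (in metres and radians):
On the way, in this order (a step that is already met when the one before it is completed fails the run):
1. the specimen box lies seated in the tray's pocket, let go, the tray on the bench (x of specimen_box in the frame of pocket between -0.005 and 0.005 m and y of specimen_box in the frame of pocket between -0.006 and 0.006 m and z of specimen_box in the frame of pocket between -0.002 and 0.002 m and angle between the y axis of specimen_box and the x axis of tray, either way round below 0.12 rad and angle between the z axis of specimen_box and the z axis of tray, either way round below 0.04 rad and contact force between the fingers and specimen_box below 0.2 N and height (world z) of pocket below 0.008 m), for 0.2 s.
2. the tray is lifted by its handle with the box seated in it (x of specimen_box in the frame of pocket between -0.005 and 0.005 m and y of specimen_box in the frame of pocket between -0.006 and 0.006 m and z of specimen_box in the frame of pocket between -0.002 and 0.002 m and angle between the y axis of specimen_box and the x axis of tray, either way round below 0.12 rad and angle between the z axis of specimen_box and the z axis of tray, either way round below 0.04 rad and height (world z) of pocket above 0.03 m and contact force between the fingers and tray above 3 N), for 0.2 s.
At the end, for the whole second after the job is handed in: Tray gripped, still, in line (0.06 rad) and level (0.05 rad), pocket centre within 10 mm (along), 5 mm (across, height) of the lens point, under 1 N on the housing (box 0.5 N); box seated within 5 mm along, 6 mm across, 2 mm in height, square to 0.12 rad (x of specimen_box in the frame of pocket between -0.005 and 0.005 m and y of specimen_box in the frame of pocket between -0.006 and 0.006 m and z of specimen_box in the frame of pocket between -0.002 and 0.002 m and angle between the y axis of specimen_box and the x axis of tray, either way round below 0.12 rad and angle between the z axis of specimen_box and the z axis of tray, either way round below 0.04 rad and x of pocket in the frame of lens_point between -0.01 and 0.01 m and y of pocket in the frame of lens_point between -0.005 and 0.005 m and z of pocket in the frame of lens_point between -0.005 and 0.005 m and angle between the x axis of tray and the x axis of housing, either way round below 0.06 rad and angle between tray's own z axis and vertical below 0.05 rad and contact force between the fingers and tray above 3 N and contact force between tray and housing below 1 N and contact force between specimen_box and housing below 0.5 N and linear speed of tray below 0.02 m/s); the arm keeps its last pose, push and grip.
It fails at once if a bystander is moved more than 15 mm (distance of any of small_box, vial, flange, marker, collar from where it was at the start of the episode above 0.015 m).
It fails at once if the tray or the specimen box is forced against the housing (over 30 N) (contact force between any of tray, specimen_box and housing above 30 N).
It also fails if it takes over 67 s, if anything falls off the work surface, if the arm or the gripper's body presses on something with over 40 N, if the wrist force passes 120 N, or if a joint passes its speed limit or range.

### The arm

A 6-joint arm with a two-finger parallel gripper is mounted at the origin on a cart in front of the work surface, level with it; the furniture and walls round the work are solid. World frame = base frame: x ahead of the robot, y to its left, z up, the work surface at z = 0. Lengths are in mm, angles in rad, forces in N, time in s.
With the tool pointing down it reaches from about 275 to 875 mm from the base axis. Payload 12.5 kg.
Tool frame: the origin (TCP) lies at the very end of the fingers, on their centre line; the grasp point (between the pads) lies 19 mm behind it; z points along the fingers, y is the line along which they close (so a half turn about z gives the same grasp; the last joint's range is limited). The gripper opens to 85 mm and grips with 20 to 120 N. Pads are 22 mm wide; open, the fingers measure 114 mm over their backs; the gripper's body (76 mm by 85 mm) begins 54 mm behind the grasp point. The pads swing forward as they close: fully open they stand 13 mm farther back than shut.
Start: joints at [1.202, 0.351, 1.652, -0, 1.139, -0.085], TCP at [153.971, 527.993, 198.89] pointing down, gripper open.
Joint ranges: [-2.75, 2.75], [-0.79, 2.1], [0.01, 2.65], [-1.57, 4.71], [0.07, 3.14], [-2.87, 2.87]. Speed limits (rad/s): [2.22, 2.22, 2.79, 3.14, 3.14, 3.14].

### API

Orientations are given as a unit quaternion [w, x, y, z].
In Python, from cell import r, imaging gives the robot as it stands.
- The arm moves only by the tool carry_out, never from a script. Its arguments are lists of equal length, an entry for each row: "gripper": the opening, from 0 (shut) to 1 (fully open); "offset": the shift along the tool's x, y, z in mm, a list of three; "twist": the turn about the tool's z in degrees. A call has 1 to 20 rows; each row is the pose to reach, as a shift and turn from the pose commanded when the call began, along the tool's axes at that moment; what a row does not reach only later rows make up. A row lasts 1/8 s, in which the tool goes at most 62.5 mm and 10.7 degrees, less where a joint would pass 70% of its speed; a pose out of reach is approached as far as the arm can. A call with a gripper value outside its range is refused whole. The fingers move at their own pace and stop on an object; the grip force is fixed at half the most. Time passes only in rows, so rows that repeat a pose let the fingers close. It gives the time, the measured TCP pose, the force, the opening and the grip force at its end, in the units of the state.
- r.state(): the state, without advancing time (a new reading comes with each control period).
- imaging.grab_frame(name): name is "scene" or "top" or "wrist"; returns a dict with "pixels" (420x560x3 uint8, red, green, blue), "fovy" (degrees; the focal length in pixels is half the picture's height over the tangent of half this angle, whatever the lens; pixels are square), "cx", "cy" (the principal point, pixels), "origin" and "attitude" of the camera in the world. Camera axes: x right, y down, z forward; pixel columns grow to the right and rows downward; lengths in mm; the calibration is good to about 2 mm. A picture is of the moment at which its call begins. There is no depth.
- r.job_done(): hands the job in; it is judged then, once.
Trained networks look in the newest picture that a camera, given by its name, has taken for a name from the list of things; names that differ only in an ending like _2 or _b are one class to them, and where a whole thing is asked for, a point or a joint stands for the part that bears it (a point fixed in the world has none). Each returns a list of dicts, best first, with "score" (0 to 1); they miss things now and then, are a little off and sometimes report something else, mostly with a low value. They report only what shows in the picture. A call takes as long as a camera call. They do not tell look-alikes from the thing itself.
- imaging.masks_of(name, camera): "mask" (420x560 bool, what is visible of it) and "position" ([row, column] in pixels, amid what is visible of it).
The state is a dict: "time_s": time; "q": joint angles; "joint_vel": joint speeds; "effort": joint torques, N m; "tcp_pos": TCP position; "tcp_rot": TCP orientation; "force": force on the tool from outside, world axes, zero at the start; "wrist_torque": the same for the moment, N m; "finger_gap": finger opening in mm; "grip_force": force on a finger pad.
Only numpy, scipy, OpenCV 4.12 (cv2) and the standard library are available. Lean on these libraries where they do the work, as an engineer would, in place of code of your own. Each camera call takes 0.05 s, during which the arm holds its last target. There are 200 camera calls.

## Working session

There is one attempt and no reset: what is moved stays moved. The work goes in short steps, Python scripts to look and compute and a tool call to move; the robot and the scene stay as the last step left them, time stands still between calls to the robot, and variables do not carry over. Pictures are saved under pics/ and viewed, at most 10 in all, crops included, and the job is handed in when it is done.

Besides the shell and the picture viewer there is one more tool, called after ">>>" by a JSON object that holds its "method" and its "body". carry_out: Moves the arm, as the interface text tells. Its arguments: {"type":"object","properties":{"gripper":{"type":"array"},"offset":{"type":"array"},"twist":{"type":"array"}},"required":["gripper","offset","twist"]}

```bash
mkdir -p pics; ls
cat > h.py <<'E'
from cell import r, imaging
import numpy as np, cv2
from scipy.spatial.transform import Rotation as R
def rot(a):
    a=np.array(a,float)
    return a if a.shape==(3,3) else R.from_quat([a[1],a[2],a[3],a[0]]).as_matrix()
def cam(f):
    h=f["pixels"].shape[0]; F=h/2/np.tan(np.radians(f["fovy"])/2)
    return F,f["cx"],f["cy"],np.array(f["origin"],float),rot(f["attitude"])
def ground(f,uv,z):
    F,cx,cy,o,A=cam(f); uv=np.atleast_2d(uv).astype(float)
    d=np.c_[(uv[:,0]-cx)/F,(uv[:,1]-cy)/F,np.ones(len(uv))]@A.T
    return o+d*((z-o[2])/d[:,2])[:,None]
def proj(f,P):
    F,cx,cy,o,A=cam(f); p=(np.atleast_2d(P)-o)@A
    return np.c_[cx+F*p[:,0]/p[:,2],cy+F*p[:,1]/p[:,2]]
def save(n,px): cv2.imwrite("pics/"+n+".png",px[:,:,::-1])
E
python3 - <<'E'
from h import *
s=r.state(); print(s["tcp_pos"],s["tcp_rot"],s["finger_gap"])
fs={}
for n in("scene","top"):
    f=imaging.grab_frame(n); fs[n]=f; save(n+"0",f["pixels"]); print(n,f["fovy"],f["origin"],f["attitude"])
    for t in("specimen_box","small_box","tray","handle_grip","pocket","housing","vial","flange","marker","collar"):
        for d in imaging.masks_of(t,n)[:4]:
            p=d["position"]; print(t,round(d["score"],2),np.round(p),d["mask"].sum(),np.round(ground(f,[p[1],p[0]],10)[0]))
E
```

```text
pics
[153.84576679 527.65676628 198.33969098] [-1.57239754e-04  1.41453470e-01  9.89944726e-01 -5.74977378e-04] 85.51955941976935
scene 49.15391882129448 [-368.18949098 -676.23409711  631.74159732] [-0.46146625  0.75173761 -0.39503533  0.25668377]
specimen_box 0.85 [228. 181.] 296 [447. 178.  10.]
specimen_box 0.8 [233. 220.] 266 [487.  68.  10.]
specimen_box 0.66 [197. 224.] 227 [682. 213.  10.]
specimen_box 0.52 [246. 192.] 310 [390.  81.  10.]
small_box 0.78 [213. 223.] 189 [588. 140.  10.]
tray 0.82 [265. 329.] 1107 [ 520. -259.   10.]
handle_grip 0.89 [265. 327.] 1062 [ 516. -254.   10.]
pocket 0.84 [270. 330.] 988 [ 501. -270.   10.]
housing 0.84 [190. 274.] 3182 [828. 117.  10.]
vial 0.34 [267. 328.] 1135 [ 510. -260.   10.]
flange 0.64 [205. 193.] 56 [578. 252.  10.]
marker 0.7 [303. 366.] 292 [ 431. -398.   10.]
collar 0.52 [255. 244.] 194 [433. -56.  10.]
top 45.41880795093668 [ 439.50633057  -53.89953092 1481.1396446 ] [-0.03138005  0.71296626 -0.69998535  0.0267379 ]
specimen_box 0.84 [226. 242.] 331 [494.  63.  10.]
specimen_box 0.75 [259. 237.] 289 [398.  76.  10.]
specimen_box 0.71 [242. 202.] 359 [446. 179.  10.]
specimen_box 0.71 [167. 196.] 368 [668. 204.  10.]
small_box 0.62 [200. 217.] 193 [570. 138.  10.]
tray 0.98 [215. 353.] 1134 [ 534. -261.   10.]
handle_grip 0.68 [216. 354.] 1130 [ 532. -266.   10.]
pocket 0.59 [217. 354.] 1156 [ 527. -264.   10.]
pocket 0.55 [198. 218.] 205 [576. 136.  10.]
housing 0.77 [143. 249.] 2788 [741.  48.  10.]
flange 0.49 [196. 175.] 115 [579. 262.  10.]
flange 0.39 [251. 397.] 144 [ 430. -392.   10.]
marker 0.65 [251. 401.] 84 [ 431. -402.   10.]
collar 0.69 [242. 201.] 339 [445. 182.  10.]
collar 0.51 [244. 277.] 98 [443. -40.  10.]
```

Run:
```python
import cv2
a=cv2.imread("pics/top0.png")[90:320,140:440]; cv2.imwrite("pics/top0c.png",cv2.resize(a,None,fx=2.6,fy=2.6,interpolation=3))
b=cv2.imread("pics/scene0.png")[130:330,130:400]; cv2.imwrite("pics/scene0c.png",cv2.resize(b,None,fx=2.9,fy=2.9,interpolation=3))
```

```text
(no output)
```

View pics/top0c.png

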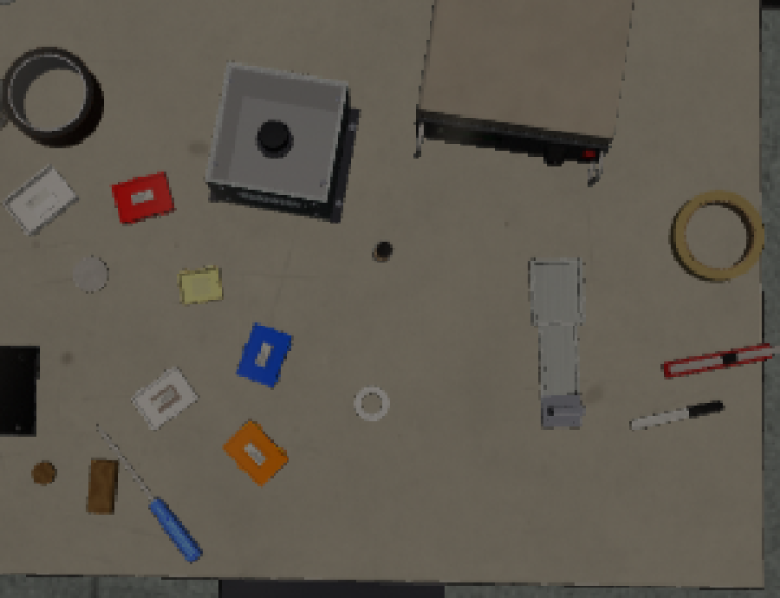

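View pics/scene0c.png

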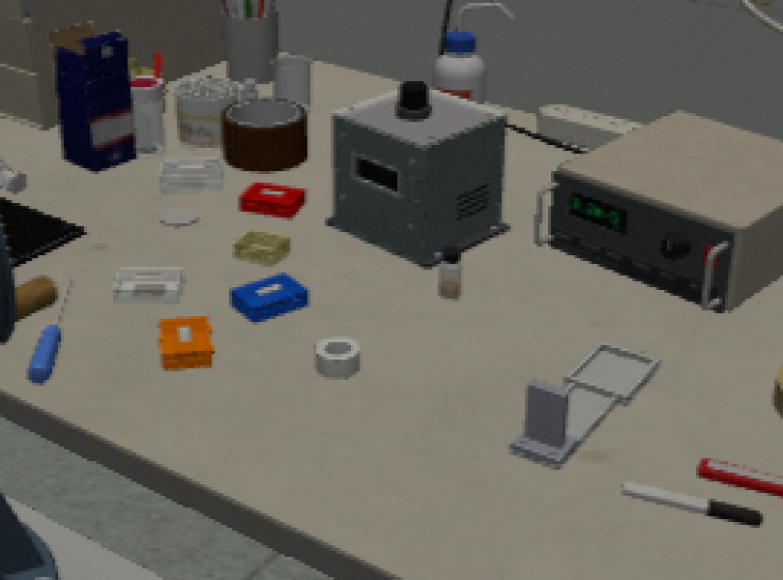

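```bash
cat >> h.py <<'E'
import json
def load(): return json.load(open("cmd.json"))
def plan(c,xyz,yaw):
    """c=(x,y,z,yaw deg of tool y axis) commanded; prints offset, twist (mod 180)"""
    a=np.radians(c[3]); Y=np.array([np.cos(a),np.sin(a),0]); Z=np.array([0,0,-1.]); X=np.cross(Y,Z)
    d=np.array(xyz)-np.array(c[:3]); tw=-(yaw-c[3]); tw=(tw+90)%180-90
    print("offset",np.round([d@X,d@Y,d@Z],1),"twist",round(tw,2))
def after(c,off,tw):
    a=np.radians(c[3]); Y=np.array([np.cos(a),np.sin(a),0]); Z=np.array([0,0,-1.]); X=np.cross(Y,Z)
    return list(np.array(c[:3])+off[0]*X+off[1]*Y+off[2]*Z)+[c[3]-tw]
def rect(f,m,z):
    c=max(cv2.findContours(m.astype(np.uint8),0,1)[0],key=cv2.contourArea)[:,0]
    g=ground(f,c,z)[:,:2].astype(np.float32); (x,y),(w,h),an=cv2.minAreaRect(g)
    if h>w: w,h,an=h,w,an+90
    return np.round([x,y,w,h,(an+90)%180-90],1)
E
python3 - <<'E'
from h import *
f=imaging.grab_frame("top")
for d in imaging.masks_of("specimen_box","top"): print(d["score"],d["position"],rect(f,d["mask"],18))
for d in imaging.masks_of("tray","top")[:1]: print("tray",rect(f,d["mask"],5))
# roof corners by eye in crop /2.6 + offset
c=np.array([[228,62],[350,80],[330,205],[208,183]])/2.6+[140,90]
g=ground(f,c,134); print(np.round(g[:,:2])); print(np.round(g.mean(0)), np.linalg.norm(np.roll(g,1,0)-g,axis=1))
w=imaging.grab_frame("wrist"); s=r.state()
print(w["fovy"],rot(s["tcp_rot"]).T@(np.array(w["origin"])-s["tcp_pos"]),rot(s["tcp_rot"]).T@rot(w["attitude"]))
R0=rot([0,0.141453470,0.989944726,0]); print(R0, np.degrees(np.arctan2(R0[1,1],R0[0,1])))
E
```

```text
0.89 [260.7, 235.1] [385.3  71.8  55.4  44.9  46.1]
0.82 [226.0, 242.0] [493.5  65.8  63.7  47.4 -12.6]
0.79 [243.2, 198.8] [445.  176.1  62.9  45.6 -51.9]
0.53 [166.3, 197.5] [669.1 206.4  64.1  48.5 -74.8]
tray [ 515.1 -264.3  185.7   58.9    1.4]
[[796. 100.]
 [779. -29.]
 [647. -11.]
 [667. 117.]]
[722.  44. 134.] [130.19831909 129.87536712 134.13955513 129.58660819]
66.27986393979279 [  76.22552282    0.35574221 -175.75059483] [[ 5.38098851e-04 -9.54847689e-01 -2.97095273e-01]
 [ 9.99999854e-01  4.98552108e-04  2.08880618e-04]
 [-5.13317009e-05 -2.97095342e-01  9.54847818e-01]]
[[-0.95998182  0.28006233  0.        ]
 [ 0.28006233  0.95998182  0.        ]
 [ 0.          0.         -1.        ]] 73.73607504716006
```

Run:
```python
from h import *
c=[153.971,527.993,198.89,73.736]
plan(c,[445,176,90],38.1)
```

```text
offset [-378.  -256.4  108.9] twist 35.64
```

>>> {"method": "carry_out", "body": {"gripper": [1, 1, 1, 1, 1, 1, 1, 1, 1, 1, 1, 1, 1], "offset": [[-60, -40, 0], [-120, -81, 0], [-180, -122, 10], [-240, -163, 30], [-300, -204, 60], [-350, -237, 90], [-378, -256.4, 109], [-378, -256.4, 109], [-378, -256.4, 109], [-378, -256.4, 109], [-378, -256.4, 109], [-378, -256.4, 109], [-378, -256.4, 109]], "twist": [5, 10, 15, 20, 25, 30, 35.6, 35.6, 35.6, 35.6, 35.6, 35.6, 35.6]}}

```text
time_s: 2.92
tcp_pos: [445.0, 176.4, 90.1]
tcp_rot: [0.0, 0.437, 0.899, 0.0]
force: [-0.1, 0.4, 0.4]
finger_gap: 85.2
grip_force: 0.0
```

Run:
```python
from h import *
s=r.state(); print(s["time_s"],s["tcp_pos"],s["finger_gap"],s["force"])
M=rot(s["tcp_rot"]);print("yaw",np.degrees(np.arctan2(M[1,1],M[0,1])))
print(after([153.971,527.993,198.89,73.736],[-378,-256.4,109],35.6))
f=imaging.grab_frame("wrist"); im=f["pixels"].copy()
for d in imaging.masks_of("specimen_box","wrist"): print(d["score"],d["position"],rect(f,d["mask"],18),rect(f,d["mask"],9))
# predicted top outline
save("w1",cv2.resize(im,None,fx=1.4,fy=1.4,interpolation=cv2.INTER_CUBIC))
np.save("w1.npy",f,allow_pickle=True)
```

```text
2.925 [444.95830463 176.39198074  90.13878189] 85.24047501204305 [-0.11377262  0.39067055  0.38623705]
yaw 38.18102712720131
[np.float64(445.0356838229646), np.float64(175.98971900529443), np.float64(89.88999999999999), 38.136]
0.98 [315.8, 492.0] [660.6 218.   58.7  48.8  16.9] [670.1 217.3  60.9  50.5  16.9]
0.76 [254.4, 146.7] [384.4  77.5  68.1  49.3  45.3] [383.9  71.7  70.6  51.1  45.3]
0.56 [205.4, 277.3] [442.9 178.   65.4  48.3 -52.6] [444.5 175.9  67.8  50.1 -52.6]
0.55 [328.6, 246.7] [491.8  70.5  69.4  51.4 -19.4] [495.2  64.5  71.9  53.2 -19.4]
```

View pics/w1.png

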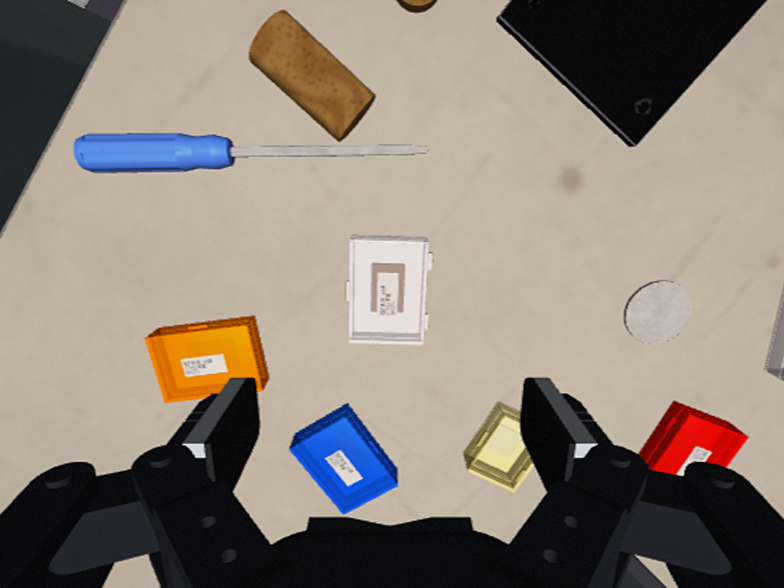

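```bash
cat >> h.py <<'E'
from scipy.optimize import minimize
def boxpts(lo,hi):
    return np.array([[x,y,z] for x in(lo[0],hi[0]) for y in(lo[1],hi[1]) for z in(lo[2],hi[2])],float)
def sil(f,boxes,p,z0=0,S=4):
    """silhouette of boxes at pose p=(x,y,yaw deg), supersampled"""
    a=np.radians(p[2]); Q=np.array([[np.cos(a),-np.sin(a),0],[np.sin(a),np.cos(a),0],[0,0,1]])
    h,w=f["pixels"].shape[:2]; m=np.zeros((h*S,w*S),np.uint8)
    for b in boxes:
        uv=proj(f,b@Q.T+[p[0],p[1],z0]); hull=cv2.convexHull(((uv+.5)*S).astype(np.float32))
        cv2.fillConvexPoly(m,np.round(hull).astype(np.int32),1)
    return cv2.resize(m.astype(np.float32),(w,h),interpolation=cv2.INTER_AREA)
def fit(f,boxes,mask,p0,z0=0):
    t=mask.astype(np.float32)
    cost=lambda p: np.abs(sil(f,boxes,p,z0)-t).sum()
    best=minimize(cost,p0,method="Nelder-Mead",options=dict(initial_simplex=[p0]+[list(np.array(p0)+d) for d in([4,0,0],[0,4,0],[0,0,4])],xatol=.03,fatol=.1))
    return best.x,best.fun,t.sum()
BOX=[boxpts([-22.5,-31,0],[22.5,31,18])]
TRAY=[boxpts([-5,-17,0],[5,17,62]),boxpts([-18,-22,0],[18,22,10]),boxpts([0,-22,0],[100,22,8]),boxpts([97.5,-30,0],[172.5,30,10])]
HOUS=[boxpts([-65,-65,0],[65,65,134])]
def outline(f,boxes,p,z0,im,k):
    m=(sil(f,boxes,p,z0)>.5).astype(np.uint8); im=cv2.resize(im,None,fx=k,fy=k,interpolation=2)
    c=cv2.findContours(cv2.resize(m,None,fx=k,fy=k,interpolation=cv2.INTER_NEAREST),0,1)[0]; cv2.drawContours(im,c,-1,(255,0,255),1); return im
E
python3 - <<'E'
from h import *
f=np.load("w1.npy",allow_pickle=True).item()
imaging.grab_frame("wrist")
d=min(imaging.masks_of("specimen_box","wrist"),key=lambda d:abs(d["position"][0]-207)+abs(d["position"][1]-277))
p,c,t=fit(f,BOX,d["mask"],[444,177,38]); print(p,c,t)
im=outline(f,BOX,p,0,f["pixels"],1)
k=outline(f,BOX,p,0,f["pixels"],6)[150*6:250*6,230*6:330*6]; save("w1c",k)
E
```

```text
[443.73136747 177.39080201  36.69679735] 199.5 4284.0
```

View pics/w1c.png

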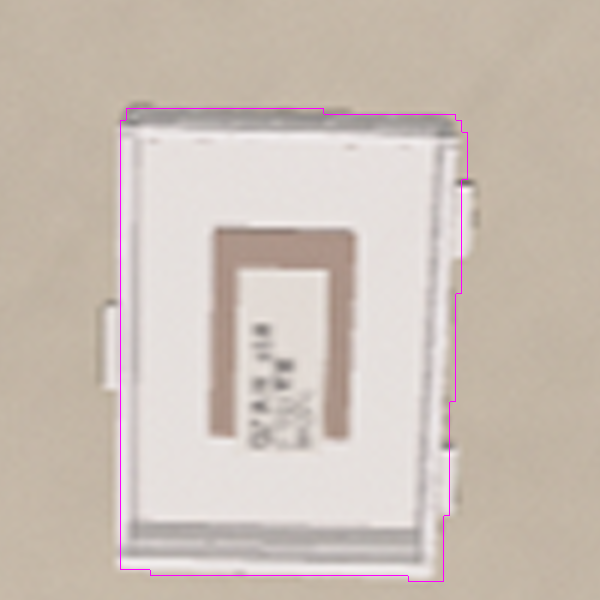

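Run:
```python
from h import *
plan([445.04,175.99,89.89,38.14],[444,177,7.5],37.4)
print(after([445.04,175.99,89.89,38.14],[1.4,-.2,82.4],.7))
```

```text
offset [ 1.4 -0.2 82.4] twist 0.74
[np.float64(444.018080035797), np.float64(176.9675886592854), np.float64(7.489999999999995), 37.44]
```

>>> {"method": "carry_out", "body": {"gripper": [1, 1, 1, 1, 0.6, 0.3, 0.3, 0.3, 0.3, 0.3, 0.3], "offset": [[1.4, -0.2, 40], [1.4, -0.2, 70], [1.4, -0.2, 82.4], [1.4, -0.2, 82.4], [1.4, -0.2, 82.4], [1.4, -0.2, 82.4], [1.4, -0.2, 82.4], [1.4, -0.2, 82.4], [1.4, -0.2, 82.4], [1.4, -0.2, 82.4], [1.4, -0.2, 82.4]], "twist": [0.7, 0.7, 0.7, 0.7, 0.7, 0.7, 0.7, 0.7, 0.7, 0.7, 0.7]}}

```text
time_s: 4.5
tcp_pos: [444.0, 177.0, 7.5]
tcp_rot: [-0.0, 0.443, 0.897, -0.0]
force: [0.5, -0.6, -0.6]
finger_gap: 25.4
grip_force: 0.0
```

Run:
```python
from h import *
s=r.state(); print(s["tcp_pos"],s["finger_gap"],s["grip_force"])
f=imaging.grab_frame("wrist"); save("w2",f["pixels"])
for d in imaging.masks_of("specimen_box","wrist"): print(d["score"],d["position"])
```

```text
[444.02314692 176.97494829   7.4677643 ] 25.390897011887677 0.0
0.95 [241.0, 277.5]
0.91 [307.4, 87.8]
0.84 [383.5, 548.4]
```

View pics/w2.png

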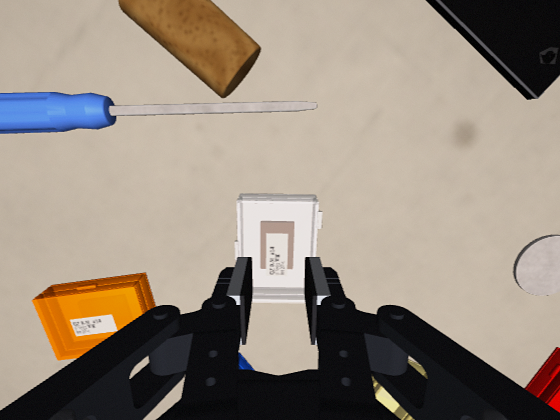

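Run:
```python
from h import *
f=imaging.grab_frame("wrist"); g=imaging.grab_frame("scene"); s=r.state()
M=rot(s["tcp_rot"]); t=np.array(s["tcp_pos"])
for q in ([0,0,0],[11,12.7,0],[11,-12.7,0],[-11,12.7,0],[0,0,-19]): print(q,np.round(proj(f,M@np.array(q)+t)),np.round(proj(g,M@np.array(q)+t)))
print(proj(f,[443.7,177.4,18]))
a=f["pixels"][180:350,180:380]; a=cv2.resize(a,(600,510)[:2],interpolation=2)[:,:]
u,v=proj(g,t)[0].astype(int); b=g["pixels"][v-65:v+35,u-35:u+31]; b=cv2.resize(b,None,fx=3,fy=5.1/1.7*1.0,interpolation=2)
b=cv2.resize(g["pixels"][v-51:v+34,u-17:u+16+0],(198,510),interpolation=2)
save("w3",np.hstack([a,b]))
```

```text
[0, 0, 0] [[278. 247.]] [[181. 229.]]
[11, 12.7, 0] [[300. 230.]] [[177. 227.]]
[11, -12.7, 0] [[256. 230.]] [[176. 231.]]
[-11, 12.7, 0] [[299. 264.]] [[185. 227.]]
[0, 0, -19] [[278. 262.]] [[180. 223.]]
[[277.79442324 254.07201908]]
```

View pics/w3.png

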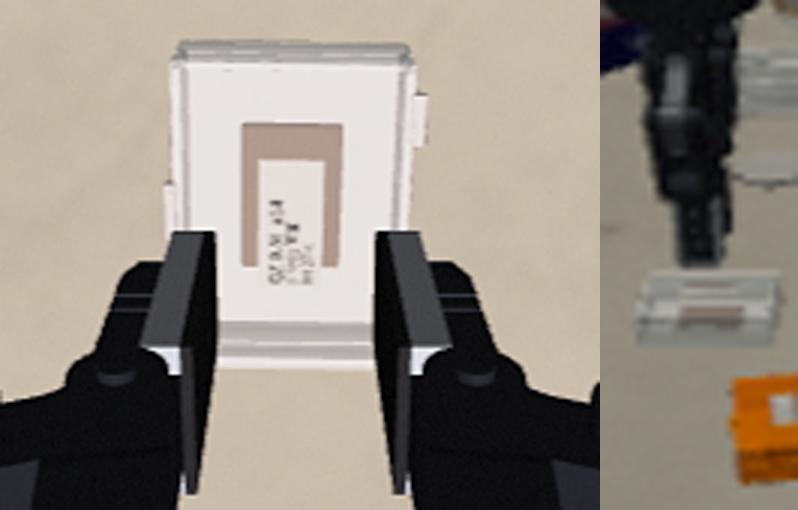

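>>> {"method": "carry_out", "body": {"gripper": [0.8, 0.8, 0.8, 0.8, 0.7, 0.5, 0.4, 0.4, 0.4, 0.4], "offset": [[0, 0, 0], [0, 0, 0], [0, 0, 0], [0, 0, 10], [0, 0, 18], [0, 0, 18], [0, 0, 18], [0, 0, 18], [0, 0, 18], [0, 0, 18]], "twist": [0, 0, 0, 0, 0, 0, 0, 0, 0, 0]}}

```text
time_s: 5.95
tcp_pos: [444.1, 177.0, -10.4]
tcp_rot: [0.0, 0.443, 0.897, 0.0]
force: [-0.7, 0.1, 0.0]
finger_gap: 34.2
grip_force: 0.0
```

>>> {"method": "carry_out", "body": {"gripper": [0.75, 0.75, 0.75, 0.75, 0.6, 0.4, 0.4, 0.4, 0.4], "offset": [[0, 0, 0], [0, 0, 0], [0, 0, 3], [0, 0, 6], [0, 0, 6], [0, 0, 6], [0, 0, 6], [0, 0, 6], [0, 0, 6]], "twist": [0, 0, 0, 0, 0, 0, 0, 0, 0]}}

```text
time_s: 7.08
tcp_pos: [445.6, 177.5, -15.2]
tcp_rot: [0.001, 0.443, 0.897, 0.001]
force: [-0.8, 1.7, 16.1]
finger_gap: 33.8
grip_force: 8.2
```

Run:
```python
from h import *
g=imaging.grab_frame("scene"); s=r.state(); print(s["tcp_pos"],s["finger_gap"],s["time_s"])
f=imaging.grab_frame("wrist")
u,v=proj(g,[444,177,10])[0].astype(int); b=cv2.resize(g["pixels"][v-32:v+18,u-28:u+28],(560,500),interpolation=2)
a=cv2.resize(f["pixels"][180:380,230:326],(240,500),interpolation=2)
save("w4",np.hstack([b,a]))
print(u,v,proj(g,[444,177,0]),proj(g,[444,177,18]),proj(g,[444,177,40]))
```

```text
[445.50810859 177.54269903 -15.17310052] 33.84406017070372 7.125
180 228 [[180.72549496 231.10919578]] [[180.2790713  225.52250002]] [[179.72596019 218.60068175]]
```

View pics/w4.png

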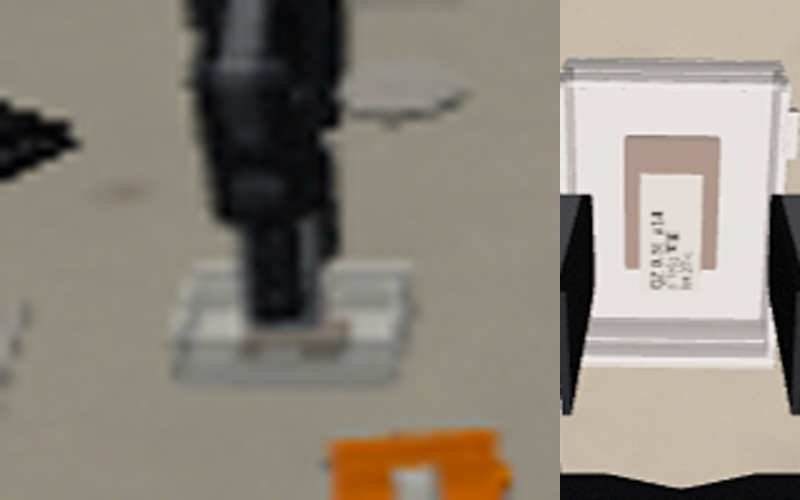

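>>> {"method": "carry_out", "body": {"gripper": [0.4, 0.8, 0.8, 0.8, 0.8, 0.8, 0.75, 0.5, 0.4, 0.4, 0.4, 0.4], "offset": [[0, 0, -4], [0, 0, -4], [0, 0, -4], [0, 0, 0], [0, 0, 4], [0, 0, 8.5], [0, 0, 8.5], [0, 0, 8.5], [0, 0, 8.5], [0, 0, 8.5], [0, 0, 8.5], [0, 0, 8.5]], "twist": [0, 0, 0, 0, 0, 0, 0, 0, 0, 0, 0, 0]}}

```text
time_s: 8.68
tcp_pos: [444.2, 177.0, -24.6]
tcp_rot: [0.0, 0.443, 0.897, 0.0]
force: [-0.8, -0.5, 5.9]
finger_gap: 42.5
grip_force: 61.4
```

>>> {"method": "carry_out", "body": {"gripper": [0.4, 0.4, 0.4, 0.4, 0.4], "offset": [[0, 0, -5], [0, 0, -20], [0, 0, -50], [0, 0, -85], [0, 0, -85]], "twist": [0, 0, 0, 0, 0]}}

```text
time_s: 9.3
tcp_pos: [445.6, 177.5, 62.9]
tcp_rot: [0.002, 0.443, 0.897, 0.002]
force: [0.6, -0.5, -1.0]
finger_gap: 42.6
grip_force: 60.9
```

Run:
```python
from h import *
s=r.state(); print(s["tcp_pos"],s["finger_gap"],s["grip_force"],s["force"])
f=imaging.grab_frame("top"); m=imaging.masks_of("tray","top")[0]["mask"]
p,c,t=fit(f,TRAY,m,[445,-265,1]); print("tray top",p,c,t)
m=imaging.masks_of("housing","top")[0]["mask"]
p2,c,t=fit(f,HOUS,m,[722,44,-9]); print("hous top",p2,c,t)
f=imaging.grab_frame("scene"); m=imaging.masks_of("tray","scene")[0]["mask"]
p3,c,t=fit(f,TRAY,m,list(p)); print("tray scene",p3,c,t)
m=imaging.masks_of("housing","scene")[0]["mask"]
p2,c,t=fit(f,HOUS,m,list(p2)); print("hous scene",p2,c,t)
a=np.radians(p[2]); print("pocket",p[0]+135*np.cos(a),p[1]+135*np.sin(a))
f=imaging.grab_frame("wrist"); np.save("w5.npy",f,allow_pickle=True)
for d in imaging.masks_of("specimen_box","wrist"): print(d["score"],d["position"],d["mask"].sum())
```

```text
[445.60921092 177.45280225  62.86385766] 42.571632106007684 60.91212294995785 [ 0.59468088 -0.52856589 -0.96138403]
tray top [ 439.37918998 -270.7239844     2.51905952] 71.625 1189.0
hous top [723.58940972  46.76263503  -9.67435057] 238.0625 2907.0
tray scene [ 438.8686494  -269.50466976    4.67851583] 116.6875 1022.0
hous scene [724.64021062  49.67395167  -9.99214344] 135.0625 3151.0
pocket 574.2487335740676 -264.79050224752217
0.97 [273.8, 134.0] 5322
0.81 [357.3, 253.2] 2002
0.66 [340.0, 519.0] 3826
0.57 [272.7, 279.6] 12481
```

Run:
```python
from h import *
c=[444.02,176.97,60,37.44]
plan(c,[530,-125,90],92.5)
```

```text
offset [-292.  -115.3  -30. ] twist -55.06
```

>>> {"method": "carry_out", "body": {"gripper": [0.4, 0.4, 0.4, 0.4, 0.4, 0.4, 0.4, 0.4, 0.4, 0.4, 0.4, 0.4, 0.4, 0.4], "offset": [[-10, -4, -10], [-35, -14, -20], [-70, -28, -30], [-110, -43, -30], [-150, -59, -30], [-190, -75, -30], [-230, -91, -30], [-260, -103, -30], [-280, -111, -30], [-292, -115, -30], [-292, -115, -30], [-292, -115, -30], [-292, -115, -30], [-292, -115, -30]], "twist": [-3, -9, -16, -23, -30, -37, -44, -50, -55, -55, -55, -55, -55, -55]}}

```text
time_s: 11.45
tcp_pos: [530.2, -124.3, 90.1]
tcp_rot: [0.0, -0.021, 1.0, -0.0]
force: [0.4, -0.2, -0.6]
finger_gap: 42.3
grip_force: 60.9
```

Run:
```python
from h import *
s=r.state(); print(s["tcp_pos"],s["finger_gap"],s["grip_force"],s["force"])
M=rot(s["tcp_rot"]);print("yaw",np.degrees(np.arctan2(M[1,1],M[0,1])))
print(after([444.02,176.97,60,37.44],[-292,-115,-30],-55))
f=imaging.grab_frame("wrist"); np.save("w6.npy",f,allow_pickle=True)
for d in imaging.masks_of("specimen_box","wrist"): print(d["score"],d["position"],d["mask"].sum())
for d in imaging.masks_of("tray","wrist")[:2]:
    print(d["score"],d["position"],d["mask"].sum()); p,c,t=fit(f,TRAY,d["mask"],[439,-270,2.5]); print(p,c,t)
    im=outline(f,TRAY,p,0,f["pixels"],1.4)
    save("w6",im); break
```

```text
[ 530.21749767 -124.34217433   90.06878711] 42.253198119839276 60.89277192950249 [ 0.42366813 -0.21686751 -0.59913196]
yaw 92.45950908395717
[np.float64(530.2267510823236), np.float64(-124.78718064004757), np.float64(90.0), 92.44]
0.91 [177.0, 513.9] 5483
0.61 [172.0, 100.6] 16400
0.6 [272.3, 279.2] 12410
0.55 [25.6, 541.1] 2490
0.7 [169.8, 105.4] 16410
[ 437.63992556 -268.86357745    2.35066344] 355.625 16410.0
```

View pics/w6.png

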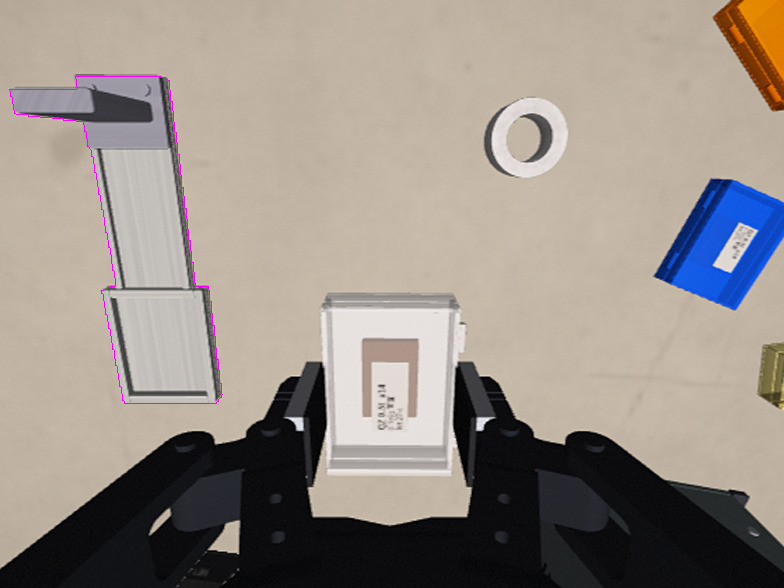

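Run:
```python
from h import *
f=np.load("w6.npy",allow_pickle=True).item()
imaging.grab_frame("wrist")
m=min(imaging.masks_of("specimen_box","wrist"),key=lambda d:abs(d["position"][1]-279))["mask"]
for z0 in(112,115,118):
    p,c,t=fit(f,BOX,m,[530,-124.5,2.4],z0); print(z0,p,c,t)
p,c,t=fit(f,BOX,m,[530,-124.5,2.4],115)
save("w6c",outline(f,BOX,p,115,f["pixels"],4)[195*4:345*4,195*4:365*4])
```

```text
112 [ 531.65409628 -123.48629611   91.6838832 ] 584.3125 12586.0
115 [ 530.02180537 -123.50897775   91.59362113] 487.125 12586.0
118 [ 527.9858887  -122.75441012   28.80161482] 5668.1875 12586.0
```

View pics/w6c.png

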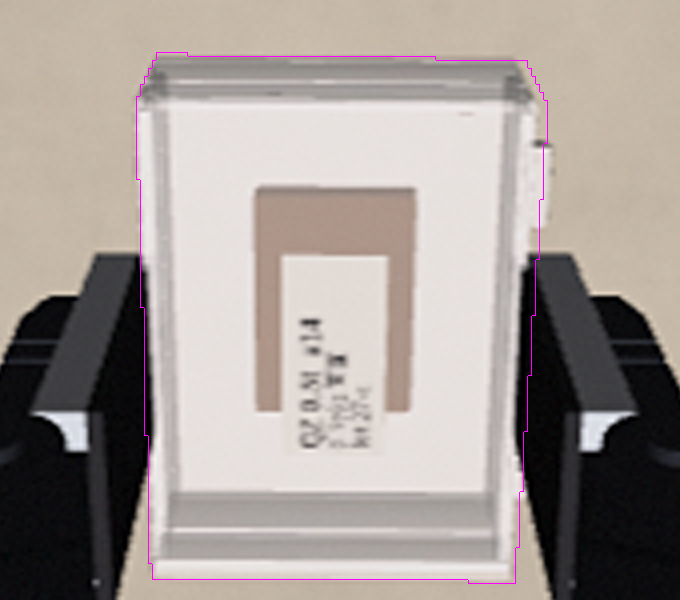

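Run:
```python
from h import *
c=[530.227,-124.787,90,92.44]
plan(c,[572.6,-263.3,0],92.4)
print(after(c,[-36.5,-140.2,95],0))
```

```text
offset [ -36.4 -140.2   90. ] twist 0.04
[np.float64(572.6626647672701), np.float64(-263.3059674945632), np.float64(-5.0), 92.44]
```

>>> {"method": "carry_out", "body": {"gripper": [0.4, 0.4, 0.4, 0.4, 0.4, 0.4, 0.4, 0.4, 0.4, 0.4, 0.4, 0.4, 0.4], "offset": [[-5, -20, 0], [-14, -55, 0], [-23, -90, 0], [-31, -120, 0], [-35, -135, 10], [-36.5, -140.2, 25], [-36.5, -140.2, 45], [-36.5, -140.2, 65], [-36.5, -140.2, 80], [-36.5, -140.2, 90], [-36.5, -140.2, 95], [-36.5, -140.2, 95], [-36.5, -140.2, 95]], "twist": [0, 0, 0, 0, 0, 0, 0, 0, 0, 0, 0, 0, 0]}}

```text
time_s: 13.32
tcp_pos: [573.0, -263.5, -4.4]
tcp_rot: [0.0, -0.021, 1.0, -0.0]
force: [0.0, 0.0, -0.6]
finger_gap: 42.8
grip_force: 60.9
```

Run:
```python
from h import *
s=r.state(); print(s["tcp_pos"],s["finger_gap"],s["force"],s["time_s"])
M=rot(s["tcp_rot"]);print("yaw",np.degrees(np.arctan2(M[1,1],M[0,1])))
f=imaging.grab_frame("wrist"); np.save("w7.npy",f,allow_pickle=True)
o={}
for n in("specimen_box","tray"):
    for d in imaging.masks_of(n,"wrist")[:3]:
        m=d["mask"]; ys,xs=np.where(m); print(n,round(d["score"],2),np.round(d["position"]),m.sum(),xs.min(),xs.max(),ys.min(),ys.max()); o.setdefault(n,m)
# predicted pocket-part outline corners (z=10) and stem edge
a=np.radians(2.35); Q=np.array([[np.cos(a),-np.sin(a)],[np.sin(a),np.cos(a)]])
P=np.array([[97.5,-30],[97.5,30],[172.5,30],[172.5,-30]])@Q.T+[437.64,-268.86]
print(np.round(proj(f,np.c_[P,np.full(4,10.)]),1)); print(np.round(proj(f,np.c_[P,np.full(4,0.)]),1))
cv2.imwrite("pics/w7m.png",(o["tray"]*255).astype(np.uint8))
im=f["pixels"].copy()
uv=proj(f,np.c_[P,np.full(4,10.)]); im=cv2.resize(im,None,fx=1.4,fy=1.4,interpolation=2)
cv2.polylines(im,[np.round((uv+.5)*1.4).astype(int)],True,(255,0,255),1); save("w7",im)
```

```text
[ 573.03053001 -263.48652282   -4.42650856] 42.75070062092411 [ 0.00323113  0.02001126 -0.59700932] 13.325
yaw 92.44041107190678
tray 0.61 [106. 280.] 20437 221 335 0 258
[[219.1 189.9]
 [335.8 190.1]
 [328.7 315.5]
 [225.9 315.3]]
[[222.3 185.6]
 [332.7 185.9]
 [326.3 305.6]
 [228.4 305.4]]
```

Run:
```python
from h import *
f=np.load("w7.npy",allow_pickle=True).item()
imaging.grab_frame("wrist"); m=imaging.masks_of("tray","wrist")[0]["mask"]
S=sil(f,TRAY,[437.64,-268.86,2.35])>.5
B=sil(f,BOX,[572.9,-263.4,92.4-0],20.3)>.5
for y in list(range(60,200,12))+list(range(188,262,6)):
    r1=np.where(m[y])[0]; r2=np.where(S[y])[0]; r3=np.where(B[y])[0]
    print(y,r1.min() if len(r1) else'',r1.max() if len(r1) else'',r2.min(),r2.max(),(r3.min(),r3.max()) if len(r3) else '')
w=m.copy(); V=np.zeros_like(m); V[:250]=1; V&=~cv2.dilate(B.astype(np.uint8),np.ones((9,9))).astype(bool)
t=m.astype(np.float32)
cost=lambda p:(np.abs(sil(f,TRAY,p)-t)*V).sum()
p0=[437.64,-268.86,2.35]; b=minimize(cost,p0,method="Nelder-Mead",options=dict(initial_simplex=[p0,[440,-268.86,2.35],[437.64,-266,2.35],[437.64,-268.86,4]])); print(b.x,b.fun,cost(p0))
a=np.radians(b.x[2]); print("pocket",b.x[0]+135*np.cos(a),b.x[1]+135*np.sin(a))
```

```text
60 230 324 231 325 
72 231 324 231 324 
84 232 324 232 324 
96 231 323 232 323 
108 232 324 233 323 
120 233 322 233 322 
132 233 322 233 322 
144 234 321 234 321 
156 234 321 234 321 
168 235 320 235 320 
180 235 320 235 320 
192 220 335 220 335 
188 221 333 221 334 
194 220 335 220 335 
200 220 335 220 335 
206 221 334 220 335 
212 221 334 221 334 (np.int64(230), np.int64(324))
218 221 334 221 334 (np.int64(227), np.int64(327))
224 222 333 221 334 (np.int64(226), np.int64(328))
230 222 332 222 333 (np.int64(227), np.int64(328))
236 222 229 222 333 (np.int64(227), np.int64(327))
242 223 229 222 333 (np.int64(227), np.int64(327))
248 223 229 223 332 (np.int64(227), np.int64(327))
254 223 332 223 332 (np.int64(228), np.int64(326))
260   223 331 (np.int64(228), np.int64(326))
[ 437.2998233  -269.10558631    2.43975002] 201.0 234.3125
pocket 572.1774508769084 -263.35879780927525
```

View pics/w7.png

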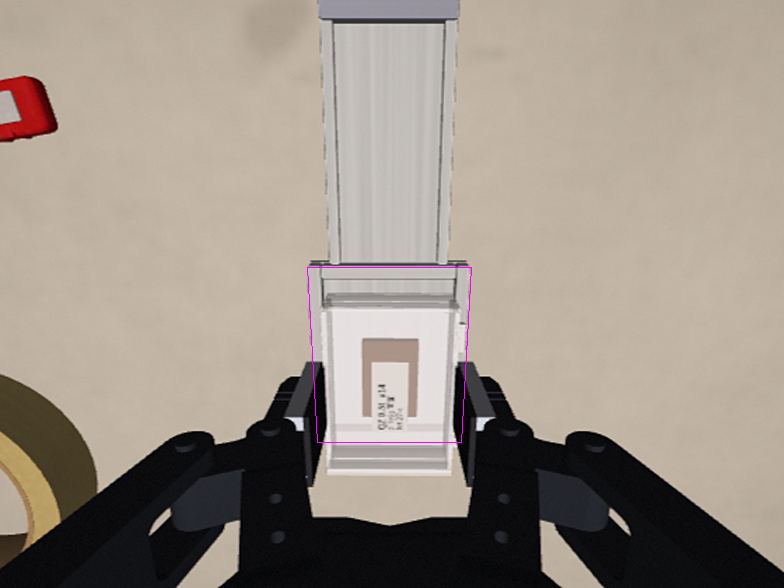

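>>> {"method": "carry_out", "body": {"gripper": [0.4, 0.4, 0.4, 0.4, 0.4, 0.4], "offset": [[0, 0, 5], [0, 0, 10], [0, 0, 13], [0, 0, 15], [0, 0, 15.5], [0, 0, 15.5]], "twist": [0, 0, 0, 0, 0, 0]}}

```text
time_s: 14.32
tcp_pos: [572.7, -263.3, -20.4]
tcp_rot: [0.0, -0.021, 1.0, -0.0]
force: [0.4, -0.2, -0.7]
finger_gap: 42.3
grip_force: 60.9
```

>>> {"method": "carry_out", "body": {"gripper": [0.4, 0.4, 0.4, 0.4, 0.4], "offset": [[0, 0, 0.5], [0, 0, 1], [0, 0, 1.4], [0, 0, 1.4], [0, 0, 1.4]], "twist": [0, 0, 0, 0, 0]}}

```text
time_s: 14.95
tcp_pos: [572.7, -263.3, -21.6]
tcp_rot: [0.0, -0.021, 1.0, -0.0]
force: [-2.6, 1.0, 6.1]
finger_gap: 42.6
grip_force: 61.5
```

>>> {"method": "carry_out", "body": {"gripper": [0.6, 0.8, 1, 1, 1, 1, 1, 1, 1], "offset": [[0, 0, -0.2], [0, 0, -0.2], [0, 0, -0.2], [0, 0, -5], [0, 0, -30], [0, 0, -70], [0, 0, -90], [0, 0, -90], [0, 0, -90]], "twist": [0, 0, 0, 0, 0, 0, 0, 0, 0]}}

```text
time_s: 16.08
tcp_pos: [572.0, -262.9, 66.7]
tcp_rot: [-0.001, -0.021, 1.0, 0.0]
force: [-0.5, 0.4, -0.2]
finger_gap: 85.5
grip_force: 0.0
```

Run:
```python
from h import *
s=r.state(); print(s["tcp_pos"],s["finger_gap"],s["force"],s["time_s"])
f=imaging.grab_frame("wrist"); np.save("w8.npy",f,allow_pickle=True); save("w8",f["pixels"])
T=B=None
for n in("specimen_box","tray","pocket"):
    for d in imaging.masks_of(n,"wrist")[:3]:
        m=d["mask"]; ys,xs=np.where(m); print(n,round(d["score"],2),np.round(d["position"]),m.sum(),xs.min(),xs.max(),ys.min(),ys.max())
        if n=="specimen_box" and B is None and abs(d["position"][1]-278)<40:
            B=m; p,c,t=fit(f,BOX,m,[572.5,-263.3,92.4],3); print("box",p,c,t)
        if n=="tray" and T is None: T=m
if T is not None:
    t=((T|B) if B is not None else T).astype(np.float32); V=np.ones_like(t); V[260:]=0
    M=TRAY+[b+[0,0,0] for b in [boxpts([104,-22.5,3],[166,22.5,21])]]
    p0=[437.3,-269.1,2.4]; cost=lambda p:(np.abs(sil(f,M,p)-t)*V).sum()
    b=minimize(cost,p0,method="Nelder-Mead",options=dict(initial_simplex=[p0,[440,-269,2.35],[437.64,-266,2.35],[437.64,-268.86,4]])); a=np.radians(b.x[2])
    print("tray",b.x,b.fun,t.sum(),"pocket",b.x[0]+135*np.cos(a),b.x[1]+135*np.sin(a))
```

```text
[ 571.97598633 -262.91374576   66.68920771] 85.5076293406294 [-0.54999044  0.41147094 -0.20008849] 16.075
specimen_box 0.65 [220. 279.] 5282 246 312 176 262
box [ 572.81469254 -262.46892677   91.83232408] 235.9375 5282.0
specimen_box 0.29 [284. 536.] 1781 502 559 259 314
tray 0.75 [ 98. 276.] 12936 236 317 0 262
pocket 0.77 [100. 274.] 12930 236 317 0 262
tray [ 438.4006842  -268.95912585    2.57380358] 351.625 18169.0 pocket 573.2644970028608 -262.8967834167706
```

Run:
```python
from h import *
c=after([572.66,-263.31,-21.9,92.44],[0,0,-90],0); print(c)
plan(c,[713,-14,150],-9.8)
a=np.radians(92.44)
```

```text
[np.float64(572.66), np.float64(-263.31), np.float64(68.1), 92.44]
offset [-150.8  243.1  -81.9] twist -77.76
```

>>> {"method": "carry_out", "body": {"gripper": [1, 1, 1, 1, 1, 1, 1, 1, 1, 1, 1, 1, 1, 1, 1], "offset": [[0, 0, -50], [0, 20, -82], [-15, 60, -82], [-40, 110, -82], [-80, 150, -82], [-115, 190, -82], [-140, 225, -82], [-151, 243, -82], [-151, 243, -82], [-151, 243, -82], [-151, 243, -82], [-151, 243, -82], [-151, 243, -82], [-151, 243, -82], [-151, 243, -82]], "twist": [10, 20, 30, 40, 50, 60, 70, 80, 90, 100, 102.2, 102.2, 102.2, 102.2, 102.2]}}

```text
time_s: 18.15
tcp_pos: [713.2, -14.1, 150.1]
tcp_rot: [-0.0, 0.765, 0.644, -0.0]
force: [0.3, -0.4, 1.1]
finger_gap: 85.2
grip_force: 0.0
```

Run:
```python
from h import *
s=r.state(); print(s["tcp_pos"],s["finger_gap"],s["time_s"])
M=rot(s["tcp_rot"]);print("yaw",np.degrees(np.arctan2(M[1,1],M[0,1])))
f=imaging.grab_frame("wrist"); np.save("w9.npy",f,allow_pickle=True); save("w9",f["pixels"])
d=imaging.masks_of("housing","wrist")
for x in d[:2]: ys,xs=np.where(x["mask"]); print(x["score"],x["position"],x["mask"].sum(),xs.min(),xs.max(),ys.min(),ys.max())
hm=d[0]["mask"]; p,c,t=fit(f,HOUS,hm,[724,48,-9.8]); print("sil fit",p,c,t)
g=cv2.cvtColor(f["pixels"],cv2.COLOR_RGB2GRAY)
uv=proj(f,boxpts([-65,-65,134],[65,65,134])[::2]@R.from_euler("z",p[2],degrees=True).as_matrix().T+[p[0],p[1],0]); print(np.round(uv))
c=uv.mean(0)
print("row profile",[int(v) for v in g[int(c[1])+30,60:520:6]])
print("col profile",[int(v) for v in g[::6,int(c[0])+40]])
```

```text
[713.18295731 -14.10653232 150.05453607] 85.22644506894342 18.15
yaw -9.747002505203238
0.63 [115.7, 281.3] 52209 153 401 5 239
0.32 [268.3, 35.6] 1413 14 62 252 290
sil fit [724.08768597  48.86830017  -8.96914167] 493.0625 52209.0
[[179. 240.]
 [153.   8.]
 [382. 238.]
 [402.   5.]]
row profile [92, 102, 46, 25, 194, 196, 197, 199, 195, 193, 190, 193, 190, 191, 193, 193, 186, 193, 199, 209, 184, 184, 182, 209, 185, 185, 183, 185, 184, 36, 38, 40, 41, 41, 40, 42, 43, 36, 65, 185, 186, 186, 186, 185, 183, 186, 185, 168, 169, 169, 168, 169, 169, 191, 206, 197, 198, 194, 193, 195, 195, 197, 195, 197, 197, 196, 198, 195, 197, 197, 196, 197, 197, 196, 197, 196, 196]
col profile [192, 174, 203, 202, 164, 165, 166, 165, 167, 166, 186, 187, 185, 186, 186, 185, 188, 187, 187, 186, 185, 185, 186, 186, 186, 185, 185, 184, 183, 184, 183, 171, 169, 169, 170, 170, 169, 170, 190, 208, 194, 198, 197, 195, 197, 199, 190, 196, 198, 197, 199, 170, 194, 194, 195, 194, 195, 194, 190, 195, 193, 193, 14, 17, 13, 12, 15, 16, 15, 13]
```

Run:
```python
from h import *
f=np.load("w9.npy",allow_pickle=True).item()
imaging.grab_frame("wrist"); m=imaging.masks_of("housing","wrist")[0]["mask"]
c=max(cv2.findContours(m.astype(np.uint8),0,1)[0],key=cv2.contourArea)[:,0]
G=ground(f,c,134)[:,:2]
for tag,cc in(("mask",G),):
    L=(cc-[724.09,48.87])@R.from_euler("z",-9,degrees=True).as_matrix()[:2,:2].T.T if 0 else (cc-[724.09,48.87])@R.from_euler("z",-9,degrees=True).as_matrix()[:2,:2]
    for ax in(0,1):
        for s in(-1,1):
            k=(np.abs(L[:,ax]-65*s)<8)&(np.abs(L[:,1-ax])<55)
            q=np.polyfit(L[k,1-ax],L[k,ax],1); print("axis",ax,s,"at",q[1].round(2),"slope deg",np.degrees(q[0]).round(2),k.sum())
# subpixel gradient edges, sampled across predicted front/side edges in the picture
g=cv2.GaussianBlur(cv2.cvtColor(f["pixels"],cv2.COLOR_RGB2GRAY),(3,3),0).astype(float)
Q=R.from_euler("z",-9,degrees=True).as_matrix()[:2,:2]
for ax in(0,1):
    for s in(-1,1):
        pts=[]
        for t in np.arange(-52,53,4):
            e=np.arange(-5,5.01,.25); l=np.zeros((len(e),2)); l[:,ax]=65*s+e; l[:,1-ax]=t
            uv=proj(f,np.c_[l@Q.T+[724.09,48.87],np.full(len(e),134.)]).astype(np.float32)
            v=cv2.remap(g.astype(np.float32),uv[:,0],uv[:,1],1)[:,0]; d=np.abs(np.gradient(v)); 
            if d.max()>2: pts.append((t,65*s+e[d.argmax()]))
        pts=np.array(pts); 
        if len(pts)>5:
            q=np.polyfit(pts[:,0],pts[:,1],1); k=np.abs(np.polyval(q,pts[:,0])-pts[:,1])<1.5; q=np.polyfit(pts[k,0],pts[k,1],1); print("grad",ax,s,q[1].round(2),np.degrees(q[0]).round(2),k.sum(),len(pts))
```

```text
axis 0 -1 at -64.9 slope deg -0.08 196
axis 0 1 at 64.66 slope deg -0.1 196
axis 1 -1 at -64.55 slope deg 0.1 171
axis 1 1 at 64.66 slope deg 0.06 211
grad 0 -1 -65.06 -0.06 27 27
grad 0 1 64.63 -0.07 27 27
grad 1 -1 -64.78 0.12 25 27
grad 1 1 68.19 -0.71 27 27
```

Run:
```python
from h import *
c=after([572.66,-263.31,68.1,92.44],[-151,243,-82],102.2); print(c)
plan(c,[437.8,-268.95,60],2.4)
```

```text
[np.float64(713.1778175792797), np.float64(-14.101767907325637), np.float64(150.1), -9.760000000000005]
offset [-297.8 -228.2   90.1] twist -12.16
```

>>> {"method": "carry_out", "body": {"gripper": [1, 1, 1, 1, 1, 1, 1, 1, 1, 1, 1, 1, 1], "offset": [[-30, -24, 0], [-80, -62, 0], [-130, -100, 0], [-180, -138, 0], [-230, -176, 20], [-270, -207, 50], [-290, -222, 75], [-297.8, -228.2, 90], [-297.8, -228.2, 90], [-297.8, -228.2, 90], [-297.8, -228.2, 90], [-297.8, -228.2, 90], [-297.8, -228.2, 90]], "twist": [-2, -4, -6, -8, -10, -11, -12.2, -12.2, -12.2, -12.2, -12.2, -12.2, -12.2]}}

```text
time_s: 19.98
tcp_pos: [438.0, -268.8, 60.3]
tcp_rot: [0.0, 0.692, 0.722, 0.0]
force: [0.2, 0.6, -1.8]
finger_gap: 85.7
grip_force: 0.0
```

Run:
```python
from h import *
s=r.state(); print(s["tcp_pos"],s["finger_gap"],s["time_s"])
M=rot(s["tcp_rot"]);print("yaw",np.degrees(np.arctan2(M[1,1],M[0,1])))
print(after([713.178,-14.102,150.1,-9.76],[-297.8,-228.2,90],-12.2))
f=imaging.grab_frame("wrist"); np.save("w10.npy",f,allow_pickle=True); save("w10",f["pixels"])
for n in("handle_grip","tray","specimen_box"):
    for d in imaging.masks_of(n,"wrist")[:2]:
        m=d["mask"]; ys,xs=np.where(m); print(n,round(d["score"],2),np.round(d["position"]),m.sum(),xs.min(),xs.max(),ys.min(),ys.max())
h=boxpts([-5,-17,0],[5,17,62])@R.from_euler("z",2.4,degrees=True).as_matrix().T+[437.8,-268.95,0]
print(np.round(proj(f,h)))
g=cv2.cvtColor(f["pixels"],cv2.COLOR_RGB2GRAY)
```

```text
[ 438.03641285 -268.78875425   60.30220816] 85.72825231237633 19.975
yaw 2.455924397384219
[np.float64(437.7973490243929), np.float64(-268.9069784997358), np.float64(60.099999999999994), 2.4399999999999995]
handle_grip 0.77 [221. 341.] 11222 253 517 179 274
tray 0.79 [217. 348.] 11647 253 518 179 274
specimen_box 0.75 [220. 465.] 6273 413 519 188 254
[[272. 237.]
 [270. 275.]
 [271. 195.]
 [269. 221.]
 [284. 237.]
 [286. 275.]
 [285. 195.]
 [287. 221.]]
```

```bash
cat >> h.py <<'E'
TB=TRAY+[boxpts([104,-22.5,3],[166,22.5,21])]
def fitV(f,boxes,t,V,p0,z0=0):
    cost=lambda p:(np.abs(sil(f,boxes,p,z0)-t)*V).sum()
    b=minimize(cost,p0,method="Nelder-Mead",options=dict(initial_simplex=[p0]+[list(np.array(p0)+d) for d in([3,0,0],[0,3,0],[0,0,3])],xatol=.03,fatol=.1)); return b.x,b.fun,t.sum()
E
python3 - <<'E'
from h import *
f=np.load("w10.npy",allow_pickle=True).item(); imaging.grab_frame("wrist")
T=imaging.masks_of("tray","wrist")[0]["mask"]; B=imaging.masks_of("specimen_box","wrist")[0]["mask"]
t=(T|B).astype(np.float32); V=np.ones_like(t); V[277:]=0
p,c,n=fitV(f,TB,t,V,[437.8,-269,2.4]); print("tray",p,c,n)
b,c,n=fit(f,BOX,B,[573,-263,92.4],3); print("box",b,c,n)
a=np.radians(p[2]); d=np.array([b[0]-p[0],b[1]-p[1]]); print("box in pocket",d@[np.cos(a),np.sin(a)]-135,d@[-np.sin(a),np.cos(a)],b[2]-p[2])
E
```

```text
tray [ 438.00028605 -268.81697732    2.35822837] 287.125 17891.0
box [ 574.05748981 -262.52884633   91.54066413] 199.75 6312.0
box in pocket 1.2007152890725479 0.6844285146323424 89.1824357602196
```

>>> {"method": "carry_out", "body": {"gripper": [1, 1, 1, 1, 1, 0.5, 0.05, 0.05, 0.05, 0.05, 0.05, 0.05], "offset": [[0.2, 0, 25], [0.2, 0, 45], [0.2, 0, 60], [0.2, 0, 66], [0.2, 0, 66], [0.2, 0, 66], [0.2, 0, 66], [0.2, 0, 66], [0.2, 0, 66], [0.2, 0, 66], [0.2, 0, 66], [0.2, 0, 66]], "twist": [0, 0, 0, 0, 0, 0, 0, 0, 0, 0, 0, 0]}}

```text
time_s: 21.82
tcp_pos: [437.9, -268.8, -5.7]
tcp_rot: [0.0, 0.692, 0.722, 0.0]
force: [-0.2, 0.6, 4.8]
finger_gap: 9.2
grip_force: 59.4
```

>>> {"method": "carry_out", "body": {"gripper": [0.05, 0.05, 0.05, 0.05, 0.05, 0.05, 0.05, 0.05, 0.05, 0.05], "offset": [[0, 0, -2], [0, 0, -8], [0, 0, -20], [0, 0, -35], [0, 0, -50], [0, 0, -62], [0, 0, -69], [0, 0, -72], [0, 0, -72], [0, 0, -72]], "twist": [0, 0, 0, 0, 0, 0, 0, 0, 0, 0]}}

```text
time_s: 23.08
tcp_pos: [437.6, -268.5, 65.7]
tcp_rot: [-0.0, 0.692, 0.722, -0.0]
force: [0.4, 0.3, -3.8]
finger_gap: 9.3
grip_force: 58.6
```

Run:
```python
from h import *
s=r.state(); print(s["tcp_pos"],s["finger_gap"],s["grip_force"],s["time_s"],s["force"],s["wrist_torque"])
f=imaging.grab_frame("wrist"); np.save("w11.npy",f,allow_pickle=True); save("w11",f["pixels"])
T=B=None
for d in imaging.masks_of("tray","wrist")[:1]: T=d["mask"]
for d in imaging.masks_of("specimen_box","wrist"):
    if abs(d["position"][0]-220)<60 and d["position"][1]>400: B=d["mask"]; break
for m in(T,B):
    if m is not None: ys,xs=np.where(m); print(m.sum(),xs.min(),xs.max(),ys.min(),ys.max())
t=(T if B is None else T|B).astype(np.float32); V=np.ones_like(t); V[:,:330]=0
for z in(70,72,74):
    print(z,fitV(f,TB,t,V,[437.9,-268.8,2.36],z))
```

```text
[ 437.60291926 -268.53999715   65.7037218 ] 9.2991595840299 58.57398569583893 23.075 [ 0.41603711  0.28044761 -3.8384491 ] [-0.03081435  0.08160973  0.0049702 ]
19024 245 559 202 352
8118 461 559 216 305
70 (array([ 438.63174327, -269.27527682,    2.52154971]), np.float64(213.125), np.float32(27131.0))
72 (array([ 437.6023176 , -268.42506372,    2.41096041]), np.float64(284.0), np.float32(27131.0))
74 (array([ 436.4938018 , -267.89749635,    2.53087297]), np.float64(535.625), np.float32(27131.0))
```

Run:
```python
from h import *
c=after([437.797,-268.907,60.1,2.44],[.2,0,-6],0); print(c)
th=np.radians(-8.95); H=np.array([724.0,48.9]); u=np.array([np.cos(th),np.sin(th)])
A=H-262*u; F=H-145*u; print(A,F)
plan(c,[*A,66.3],-8.95)
```

```text
[np.float64(437.7884853674424), np.float64(-268.70718132962), np.float64(66.1), 2.44]
[465.18998642  89.65999105] [580.7654505   71.45801031]
offset [ 3.569e+02  4.260e+01 -2.000e-01] twist 11.39
```

Carry at moderate speed with ramps.

>>> {"method": "carry_out", "body": {"gripper": [0.05, 0.05, 0.05, 0.05, 0.05, 0.05, 0.05, 0.05, 0.05, 0.05, 0.05, 0.05, 0.05, 0.05, 0.05, 0.05, 0.05, 0.05, 0.05, 0.05], "offset": [[4, 0, -0.2], [13, 1, -0.2], [27, 3, -0.2], [46, 5, -0.2], [70, 8, -0.2], [97, 11, -0.2], [125, 15, -0.2], [153, 18, -0.2], [181, 21, -0.2], [209, 25, -0.2], [237, 28, -0.2], [265, 31, -0.2], [292, 34, -0.2], [315, 37, -0.2], [334, 40, -0.2], [347, 41.5, -0.2], [354, 42.3, -0.2], [356.9, 42.6, -0.2], [356.9, 42.6, -0.2], [356.9, 42.6, -0.2]], "twist": [0, 0.2, 0.6, 1.2, 2, 3, 4, 5, 6, 7, 8, 9, 9.8, 10.5, 11, 11.2, 11.4, 11.4, 11.4, 11.4]}}

```text
time_s: 25.72
tcp_pos: [465.2, 89.3, 66.3]
tcp_rot: [-0.0, 0.76, 0.65, -0.0]
force: [-0.1, -0.1, -3.3]
finger_gap: 9.6
grip_force: 58.5
```

Run:
```python
from h import *
s=r.state(); print(s["tcp_pos"],s["finger_gap"],s["grip_force"],s["time_s"],s["force"])
M=rot(s["tcp_rot"]);print("yaw",np.degrees(np.arctan2(M[1,1],M[0,1])))
t=np.array(s["tcp_pos"])
f=imaging.grab_frame("wrist"); np.save("w12.npy",f,allow_pickle=True); save("w12",f["pixels"])
T=imaging.masks_of("tray","wrist")[0]["mask"]; B=None
for d in imaging.masks_of("specimen_box","wrist"):
    print(d["score"],d["position"])
    if d["position"][1]>440 and B is None: B=d["mask"]
tm=(T if B is None else T|B).astype(np.float32); V=np.ones_like(tm); V[:,:330]=0
for z in(70,71,72,73): print(z,fitV(f,TB,tm,V,[t[0],t[1],-8.95],z))
f=imaging.grab_frame("scene"); np.save("s12.npy",f,allow_pickle=True)
T=imaging.masks_of("tray","scene")[0]["mask"]
for z in(70,73): print("scene",z,fit(f,TB,T,[t[0],t[1],-8.95],z))
f=imaging.grab_frame("top"); T=imaging.masks_of("tray","top")
if T: print(T[0]["score"],T[0]["mask"].sum())
```

```text
[465.15983211  89.34534117  66.2723262 ] 9.552294637352766 58.48147451877594 25.725 [-0.07732633 -0.05353022 -3.33280697]
yaw -8.98965439225802Traceback (most recent call last):
  File "<stdin>", line 6, in <module>
IndexError: list index out of range
```

Run:
```python
from h import *
s=r.state(); t=np.array(s["tcp_pos"]); print(t)
f=imaging.grab_frame("wrist")
m=np.zeros((420,560),bool)
for n in("tray","pocket","handle_grip","specimen_box"):
    for d in imaging.masks_of(n,"wrist"):
        print(n,round(d["score"],2),np.round(d["position"]),d["mask"].sum())
        if d["position"][1]>330 and 180<d["position"][0]<300: m|=d["mask"]
V=np.ones(m.shape,np.float32); V[:,:330]=0
if m.any():
    for z in(70,71,72,73): print(z,fitV(f,TB,m.astype(np.float32),V,[t[0],t[1],-8.95],z))
S=sil(f,TB,[t[0],t[1],-8.97],72)>.5; g=cv2.cvtColor(f["pixels"],cv2.COLOR_RGB2GRAY)
for c in(350,380,410,480,520): 
    rr=np.where(S[:,c])[0]; print(c,rr.min(),rr.max(),g[rr.min()-5:rr.min()+6,c],g[rr.max()-5:rr.max()+6,c])
for cam_ in("scene","top"):
    f=imaging.grab_frame(cam_)
    for d in imaging.masks_of("tray",cam_)[:1]:
        print(cam_,d["score"])
        for z in(70,73): print(z,fit(f,TB,d["mask"],[t[0],t[1],-8.95],z))
```

```text
[465.17552514  89.40259528  66.30507694]
tray 0.88 [250. 372.] 18948
tray 0.7 [170. 552.] 1725
tray 0.21 [262. 511.] 8176
pocket 0.75 [252. 369.] 18950
handle_grip 0.68 [254. 368.] 18771
handle_grip 0.43 [123. 418.] 4478
specimen_box 0.98 [ 23. 546.] 1505
specimen_box 0.68 [250. 179.] 4902
specimen_box 0.64 [214. 306.] 456
70 (array([465.54292872,  88.05472474,  -8.79473034]), np.float64(295.4375), np.float32(27359.0))
71 (array([465.63303402,  88.66651206,  -8.97784019]), np.float64(283.1875), np.float32(27359.0))
72 (array([464.96749386,  89.27991334,  -9.04819361]), np.float64(286.75), np.float32(27359.0))
73 (array([464.59789719,  89.64691259,  -8.98287089]), np.float64(309.3125), np.float32(27359.0))
350 215 292 [194 193 197 198 201  58  64  98 145  90 116] [150 211 200 197 196 197 184 189 190 187 188]
380 215 292 [192 193 194 193 195 194 140  91 142  87 114] [150 213 201 199 196 197 185 191 193 190 191]
410 215 292 [197 195 195 196 197 198 139  89 142  85 119] [157 213 201 199 196 194 183 192 192 190 190]
480 202 306 [194 195 195 194 196 141  91 146  86  99 152] [232 232 226 219 203 197 182 188 188 188 189]
520 202 306 [188 187 189 189 188 138  90 143  89  97 152] [213 234 232 226 209 195 180 185 186 187 187]
scene 0.62
70 (array([468.74982516,  92.19631449,  -9.38407451]), np.float64(368.6875), np.float32(569.0))
73 (array([464.92592383,  87.78815108,  -8.7411983 ]), np.float64(373.625), np.float32(569.0))
top 0.78
70 (array([463.29899957,  90.00446053,  -9.45511651]), np.float64(1022.1875), np.float32(240.0))
73 (array([465.59680938,  89.82749641,  -9.43245804]), np.float64(1029.375), np.float32(240.0))
```

>>> {"method": "carry_out", "body": {"gripper": [0.05, 0.05, 0.05, 0.05, 0.05, 0.05, 0.05, 0.05, 0.05, 0.05, 0.05], "offset": [[0.2, 3, -0.2], [0.2, 8, -0.2], [0.2, 13, -0.2], [0.2, 18, -0.2], [0.2, 22, -0.2], [0.2, 26, -0.2], [0.2, 30, -0.2], [0.2, 33, -0.2], [0.2, 36, -0.2], [0.2, 38, -0.2], [0.2, 38, -0.2]], "twist": [0, 0, 0, 0, 0, 0, 0, 0, 0, 0, 0]}}

```text
time_s: 27.65
tcp_pos: [502.8, 84.0, 66.5]
tcp_rot: [0.0, 0.76, 0.65, 0.0]
force: [-0.2, -0.5, -2.9]
finger_gap: 8.7
grip_force: 58.5
```

>>> {"method": "carry_out", "body": {"gripper": [0.05, 0.05, 0.05, 0.05, 0.05, 0.05, 0.05, 0.05, 0.05, 0.05, 0.05], "offset": [[0, 2, 0], [0, 5, 0], [0, 9, 0], [0, 13, 0], [0, 17, 0], [0, 21, 0], [0, 25, 0], [0, 28, 0], [0, 30, 0], [0, 30, 0], [0, 30, 0]], "twist": [0, 0, 0, 0, 0, 0, 0, 0, 0, 0, 0]}}

```text
time_s: 29.02
tcp_pos: [532.2, 79.3, 66.5]
tcp_rot: [-0.0, 0.76, 0.65, -0.0]
force: [-0.3, 0.1, -2.6]
finger_gap: 9.6
grip_force: 58.5
```

Run:
```python
from h import *
s=r.state(); t=np.array(s["tcp_pos"]); print(t,s["force"],s["wrist_torque"],s["time_s"])
f=imaging.grab_frame("wrist"); save("w13",f["pixels"])
m=np.zeros((420,560),bool)
for n in("tray","pocket","handle_grip"):
    for d in imaging.masks_of(n,"wrist")[:1]:
        m|=d["mask"]
V=np.zeros(m.shape,np.float32); V[:,330:430]=1
S=sil(f,TB,[t[0],t[1],-8.97],71.8)>.5; h=sil(f,HOUS,[724,48.9,-8.95])>.5
for c in range(330,560,20):
    a=np.where(m[:,c])[0]; b=np.where(S[:,c])[0]; k=np.where(h[:,c])[0]
    print(c,(a.min(),a.max()) if len(a) else '',(b.min(),b.max()) if len(b) else '',(k.min(),k.max()) if len(k) else '')
```

```text
[532.24929263  79.33035075  66.46603986] [-0.2715458   0.13793185 -2.63088752] [-0.02629007  0.1786405  -0.00094732] 29.025
330 (np.int64(216), np.int64(292)) (np.int64(215), np.int64(292)) 
350 (np.int64(216), np.int64(292)) (np.int64(215), np.int64(292)) 
370 (np.int64(216), np.int64(292)) (np.int64(215), np.int64(292)) 
390 (np.int64(216), np.int64(292)) (np.int64(215), np.int64(292)) 
410 (np.int64(216), np.int64(292)) (np.int64(215), np.int64(292)) 
430 (np.int64(216), np.int64(292)) (np.int64(215), np.int64(292)) 
450 (np.int64(216), np.int64(307)) (np.int64(215), np.int64(306)) (np.int64(164), np.int64(309))
470 (np.int64(202), np.int64(307)) (np.int64(201), np.int64(306)) (np.int64(130), np.int64(332))
490 (np.int64(202), np.int64(307)) (np.int64(201), np.int64(306)) (np.int64(130), np.int64(355))
510 (np.int64(202), np.int64(306)) (np.int64(202), np.int64(306)) (np.int64(130), np.int64(378))
530 (np.int64(204), np.int64(216)) (np.int64(202), np.int64(306)) (np.int64(130), np.int64(400))
550  (np.int64(202), np.int64(306)) (np.int64(130), np.int64(419))
```

>>> {"method": "carry_out", "body": {"gripper": [0.05, 0.05, 0.05, 0.05, 0.05, 0.05, 0.05, 0.05, 0.05, 0.05, 0.05, 0.05, 0.05, 0.05, 0.05, 0.05], "offset": [[0, 2, 0], [0, 5, 0], [0, 9, 0], [0, 13, 0], [0, 17, 0], [0, 21, 0], [0, 25, 0], [0, 29, 0], [0, 33, 0], [0, 37, 0], [0, 41, 0], [0, 44.5, 0], [0, 47, 0], [0, 49, 0], [0, 49, 0], [0, 49, 0]], "twist": [0, 0, 0, 0, 0, 0, 0, 0, 0, 0, 0, 0, 0, 0, 0, 0]}}

```text
time_s: 31.22
tcp_pos: [580.7, 71.7, 66.5]
tcp_rot: [-0.0, 0.76, 0.65, -0.0]
force: [-0.7, 0.9, -3.2]
finger_gap: 9.3
grip_force: 58.5
```

Run:
```python
from h import *
s=r.state(); t=np.array(s["tcp_pos"]); print(t,s["force"],s["wrist_torque"],s["grip_force"],np.abs(s["joint_vel"]).max(),s["time_s"])
M=rot(s["tcp_rot"]);print("yaw",np.degrees(np.arctan2(M[1,1],M[0,1])),M[:,2])
f=imaging.grab_frame("wrist")
m=imaging.masks_of("tray","wrist"); m=m[0]["mask"] if m else None
S=sil(f,TB,[t[0],t[1],-8.97],71.8)>.5
for c in range(330,460,20):
    if m is not None:
        a=np.where(m[:,c])[0]; b=np.where(S[:,c])[0]; print(c,(a.min(),a.max()) if len(a) else '',(b.min(),b.max()))
th=np.radians(-8.95); d=t[:2]-[724,48.9]; print("local",d@[np.cos(th),np.sin(th)]+145,d@[-np.sin(th),np.cos(th)])
```

```text
[580.68235258  71.66888609  66.46968377] [-0.6634942   0.86892682 -3.23824346] [0.05666099 0.16660036 0.02587525] 58.53886842727661 0.0012141763351672164 31.225
yaw -8.960278116069212 [-1.31468124e-04 -9.54822522e-06 -9.99999991e-01]
330 (np.int64(216), np.int64(292)) (np.int64(215), np.int64(292))
350 (np.int64(216), np.int64(292)) (np.int64(215), np.int64(292))
370 (np.int64(216), np.int64(292)) (np.int64(215), np.int64(292))
390 (np.int64(216), np.int64(292)) (np.int64(215), np.int64(292))
410 (np.int64(216), np.int64(292)) (np.int64(215), np.int64(292))
430 (np.int64(216), np.int64(292)) (np.int64(215), np.int64(292))
450  (np.int64(215), np.int64(306))
local -0.11489262623777563 0.1953805074719012
```

Run:
```python
from h import *
F=[]
for _ in range(8): imaging.grab_frame("wrist"); F.append(r.state()["force"])
m=np.mean(F,0); print(m,np.std(F,0))
if np.linalg.norm(m[:2])<0.8: print(r.job_done())
```

```text
[ 0.03644871  0.02482025 -3.25917355] [0.51804154 0.38352862 0.39642252]
the job is handed in; nothing more can be done
None
```

The specimen box is seated in the tray pocket, and the tray is held level through the slot with the pocket about 0.2 mm from the lens point by my measurements. No contact force on the housing showed in the readings, and I handed the job in at about 32 s; no verdict came back.

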